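# Sort two arrow markers and hold the good one home in the corner jig

### The job

First put the red arrow marker with the yellow tag flat in the white reject tray and let go of it. Then set the green-tagged marker flat on the aluminium corner jig, its arrow pointing straight away from the black stop, and press it into the corner so that its flat tail bears on the black stop and its straight side bears on the blue fence at once; finish while still gripping it and pressing it against both. Do not ram it, and leave the lead pig, the caliper and the clear disc where they are.

Things in the scene. Friction and masses are not known exactly. Their poses are not given: they have to be found in the camera images.
- marker_green: Red acrylic arrow, GREEN tag (disc on head, strip on rib), on the turntable. Block 40 x 40 x 16 mm (x, y, z) plus a pointed head 20 mm longer at +x. Grip rib on the block's middle: 30 mm along x, 14 mm thick in y, from 16 to 48 mm height. Origin: centre of the 40 x 40 block's underside; +x to the arrow tip, z up; flat tail at x = -20 mm, straight sides at y = +-20 mm. About 60 g.
- marker_yellow: Red acrylic arrow, YELLOW tag (disc on head, strip on rib), on the turntable. Block 40 x 40 x 16 mm (x, y, z) plus a pointed head 20 mm longer at +x. Grip rib on the block's middle: 30 mm along x, 14 mm thick in y, from 16 to 48 mm height. Origin: centre of the 40 x 40 block's underside; +x to the arrow tip, z up; flat tail at x = -20 mm, straight sides at y = +-20 mm. About 60 g.
- marker_green_tip (a point): Tip of the green-tagged marker's arrow, 40 mm ahead (+x) of its origin, 8 mm above its underside.
- turntable: Round brushed-aluminium turntable, 190 mm across, top 22 mm above the shelf, locked so that it does not turn. Origin under its centre on the shelf. A marker stands about 56 mm from the centre on either side (its +y and -y); a 14 mm hub button in the middle stands 4 mm above the top.
- tray: White plastic reject tray, open on top, fixed: outside 118 (x) x 98 (y) x 20 mm high, walls and floor 4 mm thick. Origin: centre of its underside.
- jig: Corner jig, fixed to the shelf: aluminium plate 140 (x) x 120 (y) x 10 mm thick, with a black stop along its -x edge and a blue fence along its -y edge. Origin: centre of the plate's underside; x runs along the blue fence, away from the black stop.
- stop: Black stop of the jig: bar 12 mm thick (x), 90 mm long (y), top 13 mm above the plate and 23 mm above the shelf. Its inner face looks to jig +x. Origin: centre of the bar's foot, at shelf height; axes as the jig's; rigid.
- fence: Blue fence of the jig: bar 128 mm long (x), 12 mm thick (y), top 13 mm above the plate and 23 mm above the shelf. Its inner face looks to jig +y. Origin: centre of the bar's foot, at shelf height; axes as the jig's; rigid.
- corner (a point): The jig's inner corner, where the inner faces of stop and fence meet the plate's top, 10 mm above the shelf, at x = -58 mm, y = -48 mm of the jig. Axes as the jig's. A marker fully home has its origin 20 mm in x and 20 mm in y from here, its +x along the jig's +x.
- pig: Bystander: squat dull-grey lead pig with lid and knob, 72 mm across, 76 mm high, 2.2 kg. Origin: centre of its underside.
- caliper: Bystander: stainless steel caliper lying flat, 210 mm long along its x, 9 mm thick, jaws to its -y. Origin: middle of its beam's underside.
- disc: Bystander: clear acrylic disc, 80 mm across, 10 mm thick, with a small lead bead at its centre. Origin: centre of its underside.
Not all that is in view belongs to the job. Leave any purple or turquoise look-alike of the jig alone.

How it is judged:
On the way:
1. the yellow-tagged marker lies flat in the reject tray, let go (x of marker_yellow in the frame of tray between -0.042 and 0.042 m and y of marker_yellow in the frame of tray between -0.032 and 0.032 m and z of marker_yellow in the frame of tray below 0.009 m and angle between marker_yellow's own z axis and vertical below 0.1 rad and linear speed of marker_yellow below 0.02 m/s and contact force between the fingers and marker_yellow below 0.1 N), for 0.2 s.
At the end, for the whole second after the job is handed in: Yellow-tagged marker flat, still, untouched in the tray. Green-tagged one flat on the plate (3 mm, 0.08 rad), arrow away from the stop, square within 0.06 rad, home within 3.5 mm each way, still, held by the fingers (10 N or more), pressing at least 1 N on stop and on fence through the last second (all of step 1 and x of marker_green in the frame of corner between 0.0165 and 0.0235 m and y of marker_green in the frame of corner between 0.0165 and 0.0235 m and z of marker_green in the frame of corner between -0.003 and 0.003 m and x of marker_green_tip in the frame of corner above 0.05 m and angle between the x axis of marker_green and the x axis of jig, either way round below 0.06 rad and angle between marker_green's own z axis and vertical below 0.08 rad and contact force between marker_green and stop above 1 N and contact force between marker_green and fence above 1 N and contact force between the fingers and marker_green above 10 N and linear speed of marker_green below 0.01 m/s); the arm keeps its last pose, push and grip.
It fails at once if the lead pig, the caliper or the disc is moved by more than 15 mm (distance of any of pig, caliper, disc from where it was at the start of the episode above 0.015 m).
It fails at once if the green-tagged marker is rammed against stop or fence with more than 60 N (contact force between marker_green and stop above 60 N or contact force between marker_green and fence above 60 N).
It also fails if it takes over 59 s, if anything falls off the work surface, if the arm or the gripper's body presses on something with over 40 N, if the wrist force passes 120 N, or if a joint passes its speed limit or range.

### The arm

A 7-joint arm with a two-finger parallel gripper is mounted at the origin on the work surface. World frame = base frame: x ahead of the robot, y to its left, z up, the work surface at z = 0. Lengths are in m, angles in rad, forces in N, time in s.
With the tool pointing down it reaches from about 0.4 to 0.85 m from the base axis. Payload 6.9 kg.
Tool frame: the origin (TCP) lies at the centre of the arm's flange, where the gripper is bolted on; the fingertips stand 173 mm ahead of it and the grasp point (between the pads) lies 155 mm ahead of it; x points along the fingers, y is the direction in which the jaws open and shut, and the axes are right-handed (so a half turn about x gives the same grasp; the last joint's range is limited). The gripper opens to 85 mm and grips with 20 to 120 N. Pads are 22 mm wide; open, the fingers measure 114 mm over their backs; the gripper's body (76 mm by 85 mm) begins 54 mm behind the grasp point. The pads swing forward as they close: fully open they stand 13 mm farther back than shut.
Start: joints at [1.45, 0.507, -0.238, 1.5, 0.126, 1.149, -0.155], TCP at [0.141, -0.609, 0.405] pointing down, gripper open.
Joint ranges: [-3.08, 3.08], [-0.24, 2.05], [-1.43, 1.35], [0, 2.5], [-1.52, 4.66], [0.17, 1.96], [-2.89, 2.89]. Speed limits (rad/s): [2.39, 2.39, 3.14, 3.14, 3.14, 3.14, 3.14].

### API

Orientations are given as a unit quaternion [w, x, y, z].
In Python, from rig import bot gives the robot as it stands.
- The arm moves only by the shell command python3 -m crank 'ROWS' [OPENING] [FORCE]. ROWS is JSON, one flat list of numbers, 4 for each row, row after row: the shift along the tool's x, y, z in m, then the turn about the tool's x in rad. In form: [tx, ty, tz, yaw, tx, ty, tz, yaw, ...]. A call has 1 to 12 rows; each row is the pose to reach, as a shift and turn from the pose commanded when the call began, along the tool's axes at that moment; what a row does not reach only later rows make up. A row lasts 1/10 s, in which the tool goes at most 50 mm and 8.59 degrees, less where a joint would pass 70% of its speed; a pose out of reach is approached as far as the arm can. A call with a gripper value outside its range is refused whole. OPENING is the opening in per cent of the stroke, from 0 (shut) to 100 (fully open), set as the call begins (- or left out, the last holds). The fingers move at their own pace and stop on an object; FORCE is the grip in N (left out, the last holds). Time passes only in rows, so rows that repeat a pose let the fingers close. It gives the time, the measured TCP pose, the force and the opening at its end, in the units of the state.
- bot.observe(): the state, without advancing time (a new reading comes with each control period).
- bot.read_camera(name): name is "scene" or "top" or "wrist"; returns a dict with "image" (480x640x3 uint8, red, green, blue), "vertical_fov" (degrees; the focal length in pixels is half the picture's height over the tangent of half this angle, whatever the lens; pixels are square), "cx", "cy" (the principal point, pixels), "R" (3x3) and "t" (3): a world point X has camera coordinates R X + t. Camera axes: x right, y down, z forward; pixel columns grow to the right and rows downward; lengths in m; the calibration is good to about 2 mm. A picture is of the moment at which its call begins. There is no depth.
- bot.close_job(): hands the job in, once; it reports no verdict.
Trained networks look in a picture, given as the dict that the camera call returned (one of the last four; its "shot" number tells which), for a name from the list of things; names that differ only in an ending like _2 or _b are one class to them, and where a whole thing is asked for, a point or a joint stands for the part that bears it (a point fixed in the world has none). Each returns a list of dicts, best first, with "score" (0 to 1); they miss things now and then, are a little off and sometimes report something else, mostly with a low value. They report only what shows in the picture. A call takes as long as a camera call. They do not tell look-alikes from the thing itself.
- bot.spot_in(picture, name): "bbox" ([left, top, right, bottom] in pixels, round what is visible of it).
- bot.outline_of(picture, name): "pixels" (480x640 bool, what is visible of it) and "bbox" ([left, top, right, bottom] in pixels, round what is visible of it).
- bot.pinpoint(picture, name): "at" ([column, row] in pixels: a listed point, or the origin of a listed thing).
The state is a dict: "clock": time; "joint_positions": joint angles; "dq": joint speeds; "effort": joint torques, N m; "ee_pos": TCP position; "orientation": TCP orientation; "wrist_force": force on the tool from outside, world axes, zero at the start; "ft_torque": the same for the moment, N m; "gripper_width": opening from 0.0 (shut) to 1.0 (fully open).
Only numpy, scipy, OpenCV 4.12 (cv2) and the standard library are available. Lean on these libraries where they do the work, as an engineer would, in place of code of your own. Each camera call takes 0.05 s, during which the arm holds its last target.

## Working session

There is one attempt and no reset: what is moved stays moved. The work goes in short steps, Python scripts to look and compute and a shell command to move; the robot and the scene stay as the last step left them, time stands still between calls to the robot, and variables do not carry over. Pictures are saved under pics/ and viewed, and the job is handed in when it is done.

```bash
ls; mkdir -p pics
python3 - <<'E'
from rig import bot
import cv2
s=bot.observe(); print(s)
for n in ["scene","top","wrist"]:
    p=bot.read_camera(n); cv2.imwrite(f"pics/{n}0.png",p["image"][:,:,::-1]); print(n,p["vertical_fov"],p["cx"],p["cy"],p["R"],p["t"],p["shot"])
    for k in ["marker_green","marker_yellow","tray","jig","corner","turntable","pig"]:
        print(k,[(d["at"],round(d["score"],2)) for d in bot.pinpoint(p,k)][:3])
E
```

```text
pics
{'clock': 0.0, 'joint_positions': array([ 1.44950124,  0.50830353, -0.23753957,  1.50115362,  0.12569711,
        1.14891978, -0.15477876]), 'dq': array([ 0.00059098,  0.00033932, -0.00071119,  0.00155802, -0.00054293,
       -0.00147961, -0.00036141]), 'effort': array([ 5.40700530e-04, -6.20595074e+01, -2.18597889e+00, -2.49644941e+01,
        1.28532102e-02,  1.21332475e-02,  4.86082138e-05]), 'ee_pos': array([ 0.1404246 , -0.60880525,  0.40384406]), 'orientation': array([-0.07940207, -0.70247965, -0.08065973,  0.70264619]), 'wrist_force': array([0.74448639, 0.22713612, 0.51038511]), 'ft_torque': array([-0.01150854,  0.00685674, -0.00352804]), 'gripper_width': 1.0024411318373012}
scene 44.71801674910366 315.55142004711956 228.96967940113143 [[-0.76867259  0.63959197  0.00803459]
 [ 0.46639629  0.5690308  -0.67725804]
 [-0.43774073 -0.51684239 -0.7357017 ]] [ 0.45838697 -0.18000391  1.35015291] 1
marker_green [([430.5, 320.8], 0.95)]
marker_yellow [([468.3, 372.9], 0.84), ([451.5, 347.2], 0.56)]
tray [([370.5, 256.2], 0.84)]
jig [([266.7, 204.7], 0.95), ([175.4, 173.6], 0.95)]

[... 367 characters left out ...]
_green [([196.8, 252.8], 0.61)]
marker_yellow [([149.2, 237.2], 0.94), ([405.3, 261.6], 0.65)]
tray [([278.0, 267.2], 0.79)]
jig [([358.6, 333.1], 0.89), ([384.7, 237.5], 0.72), ([463.7, 192.7], 0.67)]
corner [([376.4, 359.3], 0.75), ([407.8, 263.6], 0.6), ([491.7, 209.7], 0.6)]
turntable [([173.2, 250.0], 0.71), ([197.8, 252.6], 0.54)]
pig [([280.1, 170.0], 0.64)]
wrist 63.706324965128616 316.7806385605383 236.5365812500103 [[ 2.24934969e-01 -9.74373540e-01  6.80845040e-04]
 [-9.35774910e-01 -2.15829613e-01  2.78824132e-01]
 [-2.71531910e-01 -6.33544151e-02 -9.60341939e-01]] [-0.62445613 -0.03621942  0.37888456] 3
marker_green []
marker_yellow []
tray []
jig []
corner []
turntable []
pig []
```

View pics/scene0.png

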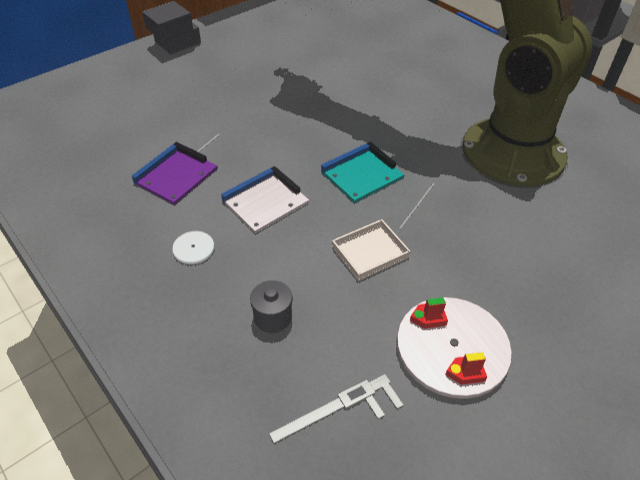

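View pics/top0.png

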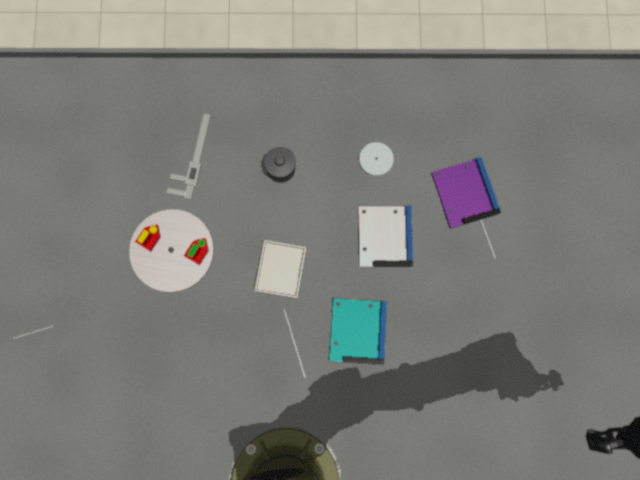

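View pics/wrist0.png

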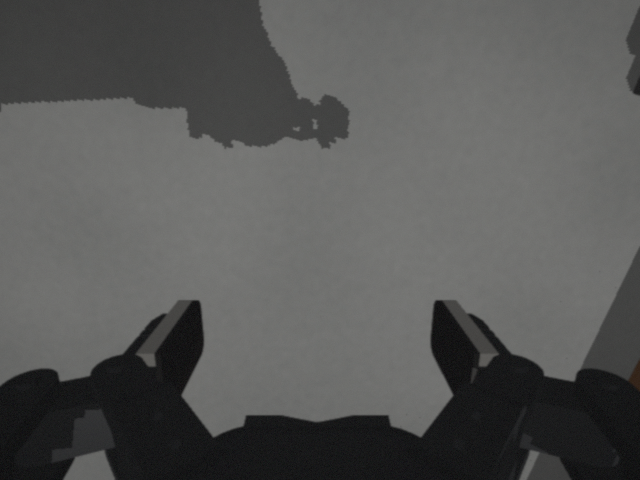

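Candidates (top view): yellow marker (149,237), green marker (197,252). Jigs: aluminium (385,237), purple (465,193), turquoise (358,331). I choose the aluminium one. Tray is at (280,268). Next I fit the poses by silhouette.

```bash
cat > h.py <<'E'
import numpy as np, cv2
from scipy.optimize import minimize
def f(p): return 240/np.tan(np.radians(p["vertical_fov"]/2))
def proj(p,X):
    c=np.asarray(X)@np.array(p["R"]).T+np.array(p["t"]); return c[:,:2]/c[:,2:]*f(p)+[p["cx"],p["cy"]]
def ray(p,uv,z):
    R=np.array(p["R"]);t=np.array(p["t"]); d=R.T@np.array([(uv[0]-p["cx"])/f(p),(uv[1]-p["cy"])/f(p),1]); o=-R.T@t
    return o+d*(z-o[2])/d[2]
def box(x0,x1,y0,y1,z0,z1): return prism([(x0,y0),(x1,y0),(x1,y1),(x0,y1)],z0,z1)
def prism(pl,z0,z1): return np.array([(x,y,z) for x,y in pl for z in(z0,z1)],float)/1000
MK=[prism([(-20,-20),(20,-20),(40,0),(20,20),(-20,20)],0,16),box(-15,15,-7,7,16,48)]
TR=[box(-59,59,-49,49,0,20)]
JG=[box(-70,70,-60,60,0,10),box(-70,-58,-60,30,0,23),box(-70,58,-60,-48,0,23)]
def place(P,q,z): 
    c,s=np.cos(q[2]),np.sin(q[2]); return P@np.array([[c,-s,0],[s,c,0],[0,0,1]]).T+[q[0],q[1],z]
def render(p,parts,q,z,S=4):
    m=np.zeros((480*S,640*S),np.uint8)
    for P in parts:
        h=cv2.convexHull(((proj(p,place(P,q,z))+.5)*S).astype(np.float32)); cv2.fillConvexPoly(m,np.round(h*16).astype(np.int32),1,shift=4)
    return m
def fit(views,parts,q0,z,S=4,verbose=True):
    # views: list of (pic, boolmask)
    dat=[]
    for p,mk in views:
        ys,xs=np.where(mk); dat.append((p,cv2.resize(mk.astype(np.uint8),None,fx=S,fy=S,interpolation=cv2.INTER_NEAREST)))
    def cost(q):
        c=0
        for p,M in dat:
            r=render(p,parts,q,z,S); i=(r&M).sum(); u=(r|M).sum(); c+=1-i/max(u,1)
        return c/len(dat)
    best=None
    for dy in ([0] if len(q0)==3 else np.arange(0,6.28,.4)):
        q=np.array([q0[0],q0[1],(q0[2] if len(q0)==3 else 0)+dy])
        sim=np.array([q,q+[.01,0,0],q+[0,.01,0],q+[0,0,.25]])
        r=minimize(cost,q,method="Nelder-Mead",options=dict(initial_simplex=sim,xatol=1e-4,fatol=1e-5,maxiter=120))
        if best is None or r.fun<best.fun: best=r
    return best.x,best.fun
def pick(bot,p,name,near):
    L=bot.outline_of(p,name); 
    L=[d for d in L if np.hypot((d["bbox"][0]+d["bbox"][2])/2-near[0],(d["bbox"][1]+d["bbox"][3])/2-near[1])<25]
    return L[0]["pixels"] if L else None
def colmask(p,c,rad):
    im=p["image"]; h=cv2.cvtColor(im,cv2.COLOR_RGB2HSV); m=(h[...,1]>120)&(h[...,2]>60)&((h[...,0]<75)|(h[...,0]>165))
    yy,xx=np.mgrid[:480,:640]; return m&(np.hypot(xx-c[0],yy-c[1])<rad)
E
python3 - <<'E'
from rig import bot
from h import *
S=bot.read_camera("scene");T=bot.read_camera("top")
for n,a,b in [("g",(430,312),(197,250)),("y",(468,366),(149,237))]:
    v=[(S,colmask(S,a,28)),(T,colmask(T,b,20))]; print([m.sum() for _,m in v])
    q0=ray(T,b,.04)[:2]
    for vv in (v,v[:1],v[1:]): print(n,*fit(vv,MK,q0,.022))
for n,parts,a,b,th in [("tray",TR,(370,250),(280,268),None),("jig",JG,(266,200),(385,237),None)]:
    v=[(P,pick(bot,P,n,c)) for P,c in((S,a),(T,b))]; v=[x for x in v if x[1] is not None]; print(n,len(v),[m.sum() for _,m in v])
    q0=ray(T,b,.01)[:2]
    print(n,*fit(v,parts,q0,0))
    for vv in v: print(n,*fit([vv],parts,q0,0))
for n in("pig","disc","caliper","turntable"):
    print(n,[(ray(P,d["at"],0).round(3),round(d["score"],2)) for P in(S,T) for d in bot.pinpoint(P,n)[:2]])
E
```

```text
[np.int64(827), np.int64(379)]
g [0.50241399 0.20124985 5.7276424 ] 0.13506728385297123
g [ 0.50189332  0.19948728 -0.51210045] 0.06576621172477193
g [0.50265758 0.20489137 5.65571916] 0.14200764547642641
[np.int64(957), np.int64(389)]
y [0.53404904 0.31072168 5.71662063] 0.13866438473501025
y [0.53295065 0.3094328  5.73034895] 0.065599804544344
y [ 0.53456498  0.31409403 -0.54106755] 0.140212736565824
tray 2 [np.int64(2884), np.int64(2237)]
tray [0.46774579 0.01258229 6.09981806] 0.05729226114611019
tray [ 0.46724984  0.00969753 -0.1779657 ] 0.028196090996475465
tray [0.4679187  0.01421853 6.10636901] 0.03594594594594591
jig 2 [np.int64(3296), np.int64(3179)]
jig [ 0.54320521 -0.22840705 -0.00525334] 0.049791270815656874
jig [ 0.54299281 -0.23196113 -0.00305926] 0.026634878652982974
jig [ 0.54410243 -0.22662937  6.27144169] 0.02096755526407157
pig [(array([0.71, 0.01, 0.  ]), 0.84), (array([ 0.517,  0.308, -0.   ]), 0.62), (array([0.7  , 0.015, 0.   ]), 0.77), (array([ 0.545, -0.283,  0.   ]), 0.22)]
disc [(array([ 0.737, -0.208,  0.   ]), 0.68), (array([ 0.728, -0.207, -0.   ]), 0.61)]
caliper [(array([0.739, 0.207, 0.   ]), 0.56), (array([0.521, 0.306, 0.   ]), 0.51), (array([0.743, 0.221, 0.   ]), 0.95)]
turntable [(array([0.51 , 0.257, 0.   ]), 0.63), (array([0.512, 0.263, 0.   ]), 0.79)]
```

Run:
```python
import cv2
a=cv2.imread("pics/top0.png")[200:300,120:240]; b=cv2.imread("pics/scene0.png")[280:400,390:520]
c=cv2.imread("pics/top0.png")[190:290,340:440]
r=lambda x:cv2.resize(x,(380,380),interpolation=cv2.INTER_CUBIC)
import numpy as np
cv2.imwrite("pics/crop0.png",np.hstack([r(a),r(c)]))
```

```text
(no output)
```

View pics/crop0.png

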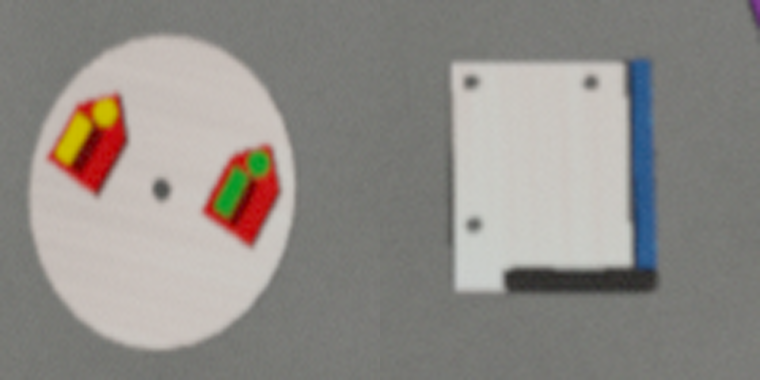

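Crop: yellow-tagged marker on the left, green on the right, both arrows up-right. The aluminium jig has its black stop at the bottom and its fence at the right, so jig +x ≈ world +x. The two views differ by about 4 mm in y, so I'll refine with the wrist camera.

```bash
cat >> h.py <<'E'
from scipy.spatial.transform import Rotation as Ro
def tool(s):
    q=s["orientation"]; return Ro.from_quat([q[1],q[2],q[3],q[0]]).as_matrix()
def plan(s,xyz,jaw=None):
    "shift in tool axes and yaw about tool x to get TCP to xyz with tool y at world angle jaw (mod pi)"
    R=tool(s); d=R.T@(np.array(xyz)-s["ee_pos"]); a=np.arctan2(R[1,1],R[0,1])
    if jaw is None: y=[0]
    else:
        w=-(jaw-a); y=[(w+np.pi/2)%np.pi-np.pi/2]; y.append(y[0]-np.sign(y[0])*np.pi)
    print("clock",round(s["clock"],2),"tcp",s["ee_pos"].round(4),"jaw",round(a,4),"tilt",R[:,0].round(3),"w",round(s["gripper_width"],3),"F",s["wrist_force"].round(2))
    print("q",s["joint_positions"].round(2)); print("shift",d.round(4),"yaw",np.round(y,4),"n",np.linalg.norm(d)/.05,np.array(np.abs(y))/.15)
E
python3 - <<'E'
from rig import bot
from h import *
s=bot.observe()
plan(s,[.48,-.25,.40],np.pi/2-.563)
plan(s,[.51,.31,.40],np.pi/2-.563)
p=bot.read_camera("wrist");R=np.array(p["R"]);print("cam pos tool",tool(s).T@(-R.T@p["t"]-s["ee_pos"]),"cam z in tool",tool(s).T@R[2], tool(s))
E
```

```text
clock 1.9 tcp [ 0.1405 -0.609   0.4047] jaw -1.344 tilt [-0.  0. -1.] w 1.001 F [ 0.73  0.38 -0.86]
q [ 1.45  0.51 -0.24  1.5   0.13  1.15 -0.15]
shift [ 0.0047 -0.2735 -0.4115] yaw [ 0.7898 -2.3518] n 9.882781136870141 [ 5.26512449 15.67882654]
clock 1.9 tcp [ 0.1405 -0.609   0.4047] jaw -1.344 tilt [-0.  0. -1.] w 1.001 F [ 0.73  0.38 -0.86]
q [ 1.45  0.51 -0.24  1.5   0.13  1.15 -0.15]
shift [ 0.0047 -0.8124 -0.5667] yaw [ 0.7898 -2.3518] n 19.810420282643843 [ 5.26512449 15.67882654]
cam pos tool [ 0.0302999  -0.00080354 -0.07095422] cam z in tool [9.60344564e-01 6.79794001e-04 2.78815094e-01] [[-1.23366964e-05  2.24830104e-01 -9.74397980e-01]
 [ 2.83406261e-05 -9.74397980e-01 -2.24830105e-01]
 [-1.00000000e+00 -3.03887096e-05  5.64902617e-06]]
```

```bash
python3 -m crank '[0,-0.27,-0.41,0.79,0,-0.27,-0.41,0.79,0,-0.27,-0.41,0.79,0,-0.27,-0.41,0.79,0,-0.27,-0.41,0.79,0,-0.27,-0.41,0.79,0,-0.27,-0.41,0.79,0,-0.27,-0.41,0.79,0,-0.27,-0.41,0.79,0,-0.27,-0.41,0.79,0,-0.27,-0.41,0.79,0,-0.27,-0.41,0.79]' 100
python3 - <<'E'
from rig import bot
from h import *
s=bot.observe()
p=bot.read_camera("wrist");cv2.imwrite("pics/w1.png",p["image"][:,:,::-1])
print([(d["at"],d["score"],ray(p,d["at"],.01)) for d in bot.pinpoint(p,"corner")])
plan(s,[.51,.31,.40],np.pi/2-.563)
E
```

```text
clock: 3.15
ee_pos: [0.48, -0.2527, 0.4046]
orientation: [0.195, -0.68, 0.195, 0.68]
wrist_force: [-0.0, -0.6, 0.5]
gripper_width: 1.004
[([382.1, 386.7], 0.58, array([ 0.26527701, -0.20294495,  0.01      ])), ([334.5, 182.1], 0.56, array([ 0.48668986, -0.27619646,  0.01      ])), ([312.1, 203.8], 0.53, array([ 0.48033379, -0.24718617,  0.01      ]))]
clock 3.15 tcp [ 0.48   -0.2527  0.4046] jaw -2.131 tilt [-0.  0. -1.] w 1.004 F [-0.01 -0.57  0.51]
q [ 0.55  0.38 -0.16  1.72  0.07  1.05 -1.76]
shift [ 0.0046 -0.4927  0.2735] yaw [ 2.8000e-03 -3.1388e+00] n 11.270514932465026 [1.87373504e-02 2.09252137e+01]
```

View pics/w1.png

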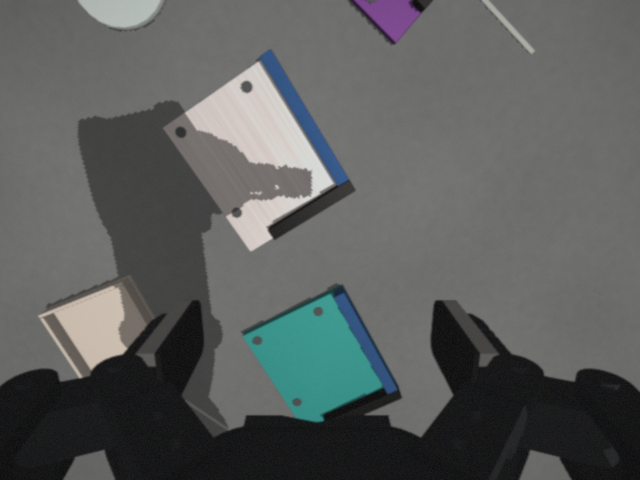

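Wrist view: aluminium jig at (260,150), inner corner at about (335,183); turquoise below at (320,350), purple at top right; tray at lower left. q7 would come near its limit, so I turn the other way (−3.14) over two calls, after fitting the jig here.

```bash
python3 - <<'E'
from rig import bot
from h import *
p=bot.read_camera("wrist")
m=pick(bot,p,"jig",(260,150)); print(m.sum() if m is not None else None)
if m is not None:
    q,c=fit([(p,m)],JG,[.543,-.229,0.],0); print(q,c)
    im=p["image"][:,:,::-1].copy(); r=cv2.resize(render(p,JG,q,0),(640,480),interpolation=cv2.INTER_NEAREST)
    cs,_=cv2.findContours(r,0,2); cv2.drawContours(im,cs,-1,(0,255,255),1)
    cs,_=cv2.findContours(m.astype(np.uint8),0,2); cv2.drawContours(im,cs,-1,(0,255,0),1)
    cv2.imwrite("pics/w1b.png",im)
E
python3 -m crank '[0,-0.49,0.27,-0.3,0,-0.49,0.27,-0.6,0,-0.49,0.27,-0.9,0,-0.49,0.27,-1.2,0,-0.49,0.27,-1.5,0,-0.49,0.27,-1.8,0,-0.49,0.27,-1.8,0,-0.49,0.27,-1.8,0,-0.49,0.27,-1.8,0,-0.49,0.27,-1.8,0,-0.49,0.27,-1.8,0,-0.49,0.27,-1.8]'
```

```text
20308
[ 0.54265029 -0.2290733  -0.00084023] 0.010575174364846562
clock: 4.55
ee_pos: [0.5115, 0.3097, 0.405]
orientation: [0.412, 0.575, 0.414, -0.573]
wrist_force: [-0.5, -0.9, -0.8]
gripper_width: 1.0
```

Run:
```python
from rig import bot
from h import *
plan(bot.observe(),[.53,.31,.36],np.pi/2-.563)
```

```text
clock 4.55 tcp [0.5115 0.3097 0.405 ] jaw -0.3231 tilt [-0.     0.004 -1.   ] w 1.0 F [-0.45 -0.89 -0.83]
q [-0.15  0.53 -0.71  1.57  0.36  1.17 -1.26]
shift [ 0.045   0.0175 -0.006 ] yaw [-1.3309  1.8107] n 0.9723143593617212 [ 8.87255304 12.07139798]
```

View pics/w1b.png

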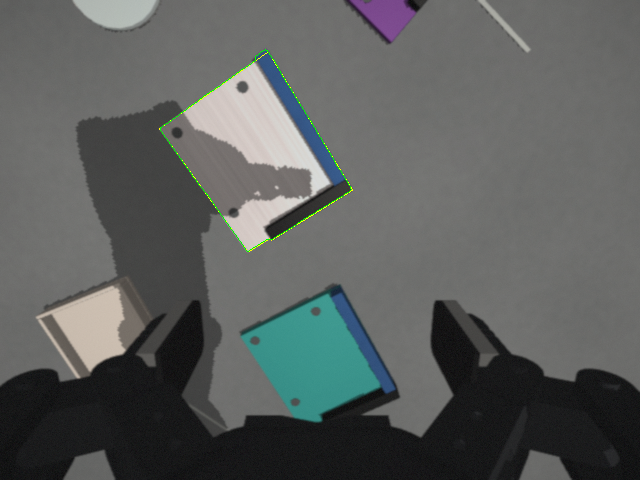

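The overlay fits the aluminium jig tightly: (0.5427, −0.2291), yaw ≈ 0. Finishing the turn over the yellow marker.

```bash
python3 -m crank '[0.045,0.0175,-0.006,-0.15,0.045,0.0175,-0.006,-0.3,0.045,0.0175,-0.006,-0.45,0.045,0.0175,-0.006,-0.6,0.045,0.0175,-0.006,-0.75,0.045,0.0175,-0.006,-0.9,0.045,0.0175,-0.006,-1.05,0.045,0.0175,-0.006,-1.2,0.045,0.0175,-0.006,-1.33,0.045,0.0175,-0.006,-1.33,0.045,0.0175,-0.006,-1.33]'
cat > mk.py <<'E'
from rig import bot
from h import *
import sys
def look(nm,c,z,q0,fn):
    p=bot.read_camera("wrist")
    uv=proj(p,[[*q0[:2],z+.02]])[0]; m=colmask(p,uv,90)
    n,l,st,ce=cv2.connectedComponentsWithStats(cv2.morphologyEx(m.astype(np.uint8),cv2.MORPH_CLOSE,np.ones((5,5))))
    k=1+np.argmax(st[1:,4]); m=l==k
    q,co=fit([(p,m)],MK,q0,z,2); print("marker",q,co,m.sum())
    im=p["image"][:,:,::-1].copy(); r=cv2.resize(render(p,MK,q,z),(640,480),interpolation=cv2.INTER_NEAREST)
    cs,_=cv2.findContours(r,0,2); cv2.drawContours(im,cs,-1,(255,255,0),1)
    cv2.imwrite(fn,im); return q
E
python3 - <<'E'
from mk import *
q=look("y",None,.022,[.533,.310,-.56],"pics/w2.png")
plan(bot.observe(),[q[0],q[1],.217],np.pi/2+q[2])
E
```

```text
clock: 5.65
ee_pos: [0.5317, 0.3036, 0.3595]
orientation: [0.678, 0.202, 0.678, -0.202]
wrist_force: [0.7, 0.4, 0.5]
gripper_width: 0.998
marker [ 0.5332206   0.3104555  -0.55701245] 0.05391405851025022 3242
clock 5.7 tcp [0.5316 0.3039 0.3596] jaw 0.991 tilt [-0. -0. -1.] w 0.997 F [ 0.28 -0.47 -0.2 ]
q [ 0.02  0.69 -1.03  1.6   0.63  1.22 -0.15]
shift [ 0.1426  0.0065 -0.0022] yaw [-0.0227  3.1188] n 2.855078178041549 [ 0.15163265 20.79231837]
```

View pics/w2.png

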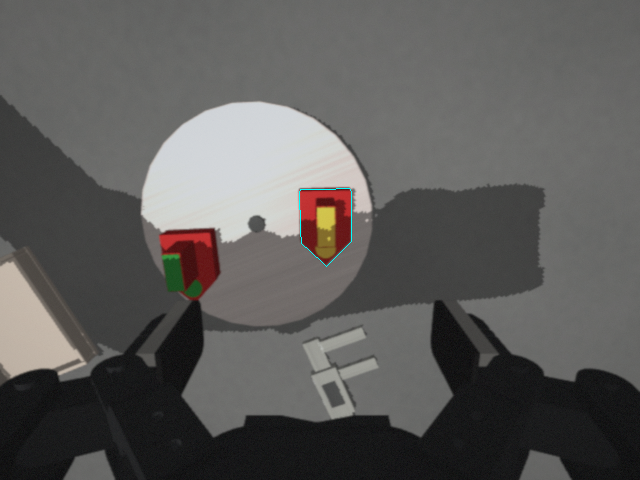

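Wrist view: the yellow marker's outline matches at (326,220). Descend and grip.

```bash
python3 -m crank '[0.04,0.0065,-0.002,-0.022,0.08,0.0065,-0.002,-0.022,0.115,0.0065,-0.002,-0.022,0.142,0.0065,-0.002,-0.022,0.142,0.0065,-0.002,-0.022,0.142,0.0065,-0.002,-0.022]' 60 40
python3 -m crank '[0,0,0,0,0,0,0,0,0,0,0,0,0,0,0,0,0,0,0,0,0,0,0,0]' 0 40
python3 - <<'E'
from mk import *
p=bot.read_camera("wrist");cv2.imwrite("pics/w3.png",p["image"][:,:,::-1])
plan(bot.observe(),[.5,.3,.3])
E
```

```text
clock: 6.3
ee_pos: [0.5331, 0.3115, 0.2183]
orientation: [0.68, 0.193, 0.68, -0.193]
wrist_force: [-0.7, 1.3, -0.5]
gripper_width: 0.602
clock: 6.9
ee_pos: [0.5333, 0.3116, 0.2193]
orientation: [0.681, 0.194, 0.68, -0.193]
wrist_force: [-0.7, -1.1, 6.6]
gripper_width: 0.158
clock 6.95 tcp [0.5333 0.3116 0.2193] jaw 1.0176 tilt [ 0.002  0.001 -1.   ] w 0.155 F [-0.22 -1.65  6.75]
q [-0.05  0.85 -0.92  1.73  0.8   0.98 -0.27]
shift [-0.0808 -0.0272 -0.0222] yaw [0] n 1.7617165806975705 [0.]
```

View pics/w3.png

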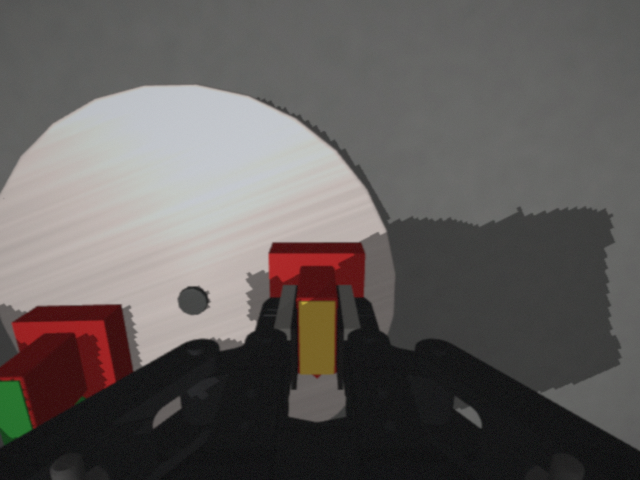

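```bash
python3 -m crank '[-0.04,0,0,0,-0.08,0,0,0,-0.08,0,0,0]'
python3 - <<'E'
from mk import *
p=bot.read_camera("wrist");cv2.imwrite("pics/w4.png",p["image"][:,:,::-1])
plan(bot.observe(),[.460,.0135,.29],np.pi/2-.18)
E
```

```text
clock: 7.25
ee_pos: [0.5333, 0.313, 0.3035]
orientation: [0.682, 0.195, 0.679, -0.19]
wrist_force: [0.3, 0.8, -0.2]
gripper_width: 0.154
clock 7.3 tcp [0.5332 0.312  0.3009] jaw 1.0176 tilt [ 0.005  0.003 -1.   ] w 0.155 F [ 0.92 -0.53 -0.73]
q [-0.02  0.76 -0.99  1.66  0.7   1.12 -0.19]
shift [ 0.0096 -0.2925  0.0945] yaw [-0.3732  2.7684] n 6.151505952225135 [ 2.48773359 18.45621744]
```

View pics/w4.png

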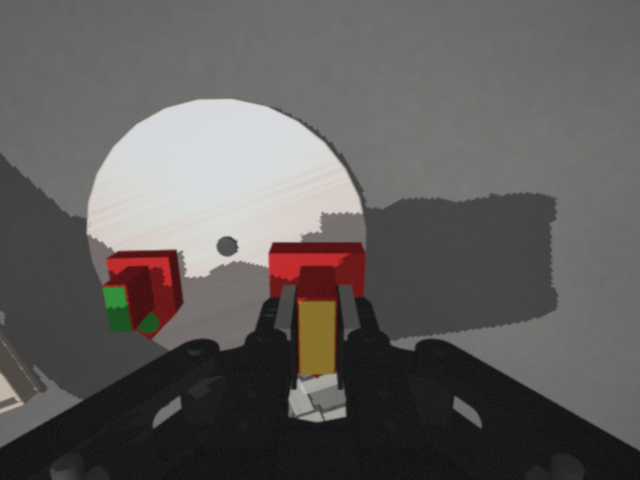

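The marker is held. Carrying it over the green one with ~3 cm clearance to the tray.

```bash
python3 -m crank '[0,-0.292,0.0945,-0.12,0,-0.292,0.0945,-0.25,0,-0.292,0.0945,-0.373,0,-0.292,0.0945,-0.373,0,-0.292,0.0945,-0.373,0,-0.292,0.0945,-0.373,0,-0.292,0.0945,-0.373,0,-0.292,0.0945,-0.373,0,-0.292,0.0945,-0.373]'
python3 - <<'E'
from mk import *
p=bot.read_camera("wrist");cv2.imwrite("pics/w5.png",p["image"][:,:,::-1])
plan(bot.observe(),[.460,.0135,.2015],np.pi/2-.18)
E
```

```text
clock: 8.2
ee_pos: [0.4602, 0.0138, 0.2977]
orientation: [0.704, 0.064, 0.704, -0.063]
wrist_force: [-0.7, 0.7, 0.1]
gripper_width: 0.158
clock 8.25 tcp [0.4603 0.0145 0.2978] jaw 1.3927 tilt [ 0.001  0.001 -1.   ] w 0.156 F [ 0.64 -0.04 -0.73]
q [ 0.7   0.65 -1.23  2.06  0.75  0.98  0.46]
shift [ 0.0963 -0.0011 -0.0002] yaw [ 1.9000e-03 -3.1397e+00] n 1.9260843813016708 [1.24019030e-02 2.09315491e+01]
```

View pics/w5.png

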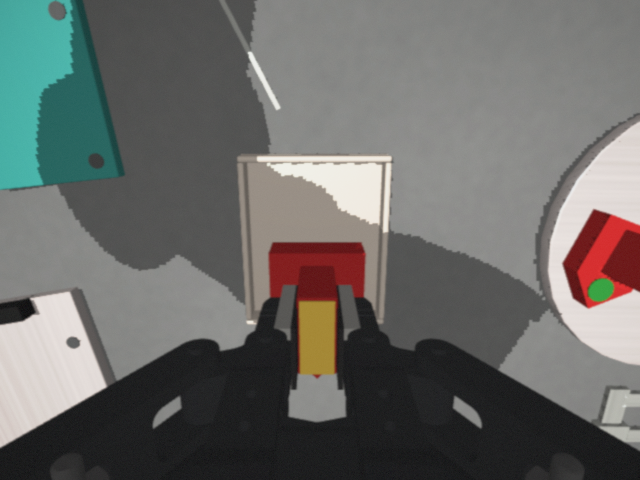

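Marker is above the tray, aligned inside its walls. Lower.

```bash
python3 -m crank '[0.03,0,0,0,0.06,0,0,0,0.08,0,0,0,0.09,0,0,0,0.096,0,0,0,0.096,0,0,0]'
python3 - <<'E'
from mk import *
p=bot.read_camera("wrist");cv2.imwrite("pics/w6.png",p["image"][:,:,::-1])
plan(bot.observe(),[.460,.0135,.2015],np.pi/2-.18)
E
```

```text
clock: 8.85
ee_pos: [0.4603, 0.0143, 0.2018]
orientation: [0.704, 0.063, 0.704, -0.063]
wrist_force: [0.1, 0.2, -0.1]
gripper_width: 0.159
clock 8.9 tcp [0.4604 0.0141 0.2021] jaw 1.3924 tilt [ 0.001  0.001 -1.   ] w 0.156 F [-0.2   0.71  1.25]
q [ 0.58  0.77 -1.06  2.16  0.98  0.82  0.27]
shift [ 0.0006 -0.0006 -0.0003] yaw [ 1.7000e-03 -3.1399e+00] n 0.0190457319526118 [1.10186859e-02 2.09329323e+01]
```

View pics/w6.png

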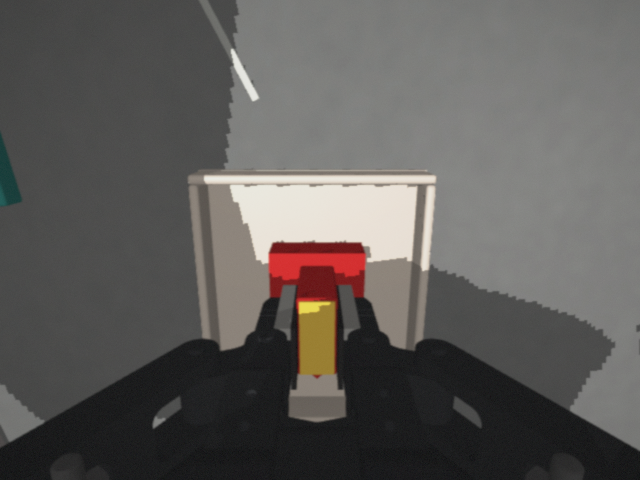

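```bash
python3 -m crank '[0.002,0,0,0,0.002,0,0,0]'
python3 -m crank '[0,0,0,0,0,0,0,0,0,0,0,0,0,0,0,0,0,0,0,0]' 55
python3 -m crank '[-0.04,0,0,0,-0.09,0,0,0,-0.14,0,0,0,-0.14,0,0,0]'
python3 - <<'E'
from mk import *
look("y",None,.004,[.460,.0135,-.18],"pics/w7.png")
plan(bot.observe(),[.5017,.2020,.36],np.pi/2-.56)
E
```

```text
clock: 9.1
ee_pos: [0.4604, 0.0138, 0.201]
orientation: [0.705, 0.063, 0.703, -0.063]
wrist_force: [-2.0, -0.1, 10.5]
gripper_width: 0.156
clock: 9.6
ee_pos: [0.4601, 0.0131, 0.1997]
orientation: [0.704, 0.064, 0.704, -0.064]
wrist_force: [0.1, 0.8, -0.1]
gripper_width: 0.552
clock: 10.0
ee_pos: [0.4613, 0.0147, 0.3449]
orientation: [0.707, 0.064, 0.701, -0.063]
wrist_force: [0.4, 0.5, -0.1]
gripper_width: 0.549
marker [ 0.46074748  0.01395209 -0.19862168] 0.04103671706263501 3219
clock 10.05 tcp [0.4607 0.0136 0.3422] jaw 1.39 tilt [ 0.005 -0.    -1.   ] w 0.55 F [ 0.46 -0.98 -0.19]
q [ 0.75  0.59 -1.29  2.    0.66  1.06  0.54]
shift [-0.0176  0.1928  0.0065] yaw [ 0.3792 -2.7624] n 3.8732578502634984 [ 2.52797209 18.41597893]
```

View pics/w7.png

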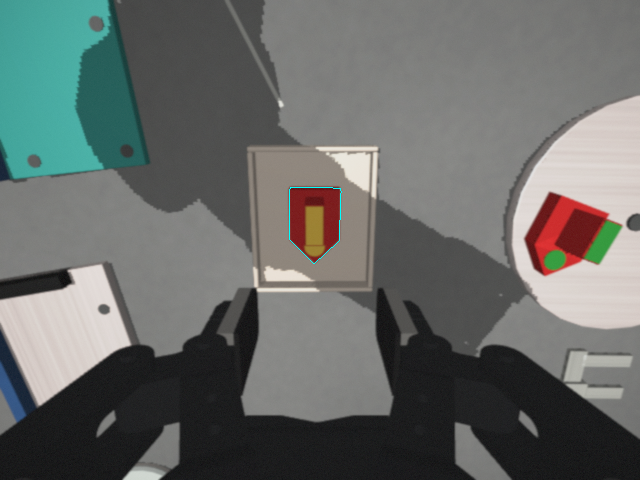

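Yellow lies flat, centred in the tray at (315,222). Now to the green marker.

```bash
python3 -m crank '[-0.018,0.193,0.0065,0.12,-0.018,0.193,0.0065,0.25,-0.018,0.193,0.0065,0.38,-0.018,0.193,0.0065,0.38,-0.018,0.193,0.0065,0.38,-0.018,0.193,0.0065,0.38,-0.018,0.193,0.0065,0.38]' 60
python3 - <<'E'
from mk import *
q=look("g",None,.022,[.502,.201,-.56],"pics/w8.png")
plan(bot.observe(),[q[0],q[1],.2195],np.pi/2+q[2])
E
```

```text
clock: 10.75
ee_pos: [0.5009, 0.2006, 0.3564]
orientation: [0.679, 0.195, 0.68, -0.196]
wrist_force: [-0.5, 0.0, 0.9]
gripper_width: 0.602
marker [ 0.50194873  0.20071207 -0.54008157] 0.05374100719424457 3289
clock 10.8 tcp [0.5011 0.2001 0.3566] jaw 1.0094 tilt [-0.002 -0.002 -1.   ] w 0.599 F [ 0.02 -0.65  0.06]
q [ 0.24  0.6  -1.08  1.79  0.59  1.12 -0.03]
shift [0.1371 0.0013 0.0005] yaw [-0.0213  3.1203] n 2.741835170726413 [ 0.14227352 20.80167751]
```

View pics/w8.png

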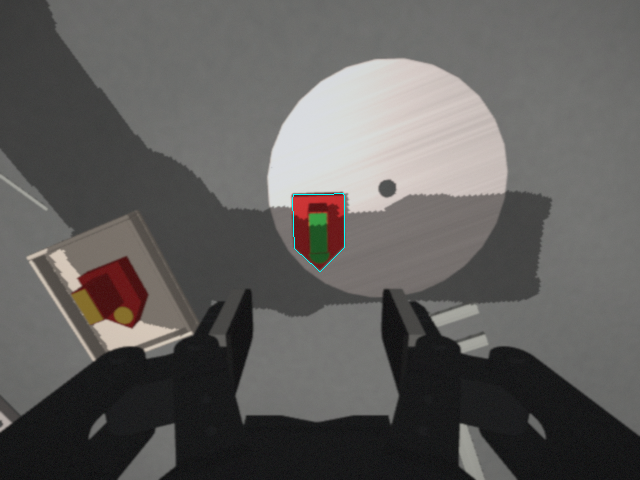

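The fit is on the green marker at (319,230). Descend and grip at 60 N.

```bash
python3 -m crank '[0.04,0.0013,0,-0.02,0.08,0.0013,0,-0.02,0.115,0.0013,0,-0.02,0.137,0.0013,0,-0.02,0.137,0.0013,0,-0.02,0.137,0.0013,0,-0.02]' 60 60
python3 -m crank '[0,0,0,0,0,0,0,0,0,0,0,0,0,0,0,0,0,0,0,0,0,0,0,0]' 0 60
python3 -m crank '[-0.04,0,0,0,-0.08,0,0,0,-0.08,0,0,0]'
python3 - <<'E'
from mk import *
p=bot.read_camera("wrist");cv2.imwrite("pics/w9.png",p["image"][:,:,::-1])
plan(bot.observe(),[.5,-.12,.33],np.pi/2)
plan(bot.observe(),[.515,-.245,.33],np.pi/2)
E
```

```text
clock: 11.4
ee_pos: [0.5019, 0.202, 0.2209]
orientation: [0.681, 0.189, 0.682, -0.189]
wrist_force: [0.3, -0.3, 1.1]
gripper_width: 0.604
clock: 12.0
ee_pos: [0.502, 0.2031, 0.222]
orientation: [0.682, 0.189, 0.681, -0.188]
wrist_force: [-1.2, -1.2, 6.7]
gripper_width: 0.152
clock: 12.3
ee_pos: [0.5023, 0.2046, 0.3057]
orientation: [0.684, 0.19, 0.679, -0.186]
wrist_force: [-0.6, 0.4, -0.9]
gripper_width: 0.149
clock 12.35 tcp [0.5021 0.2036 0.3034] jaw 1.0307 tilt [ 0.005  0.002 -1.   ] w 0.147 F [-0.57 -0.22 -0.4 ]
q [ 0.2   0.66 -1.03  1.86  0.67  1.01 -0.08]
shift [-0.0273 -0.2785  0.1647] yaw [-0.5401  2.6015] n 6.494712643445305 [ 3.60043328 17.34351775]
clock 12.35 tcp [0.5021 0.2036 0.3034] jaw 1.0307 tilt [ 0.005  0.002 -1.   ] w 0.147 F [-0.57 -0.22 -0.4 ]
q [ 0.2   0.66 -1.03  1.86  0.67  1.01 -0.08]
shift [-0.0274 -0.378   0.2419] yaw [-0.5401  2.6015] n 8.992219924645497 [ 3.60043328 17.34351775]
```

View pics/w9.png

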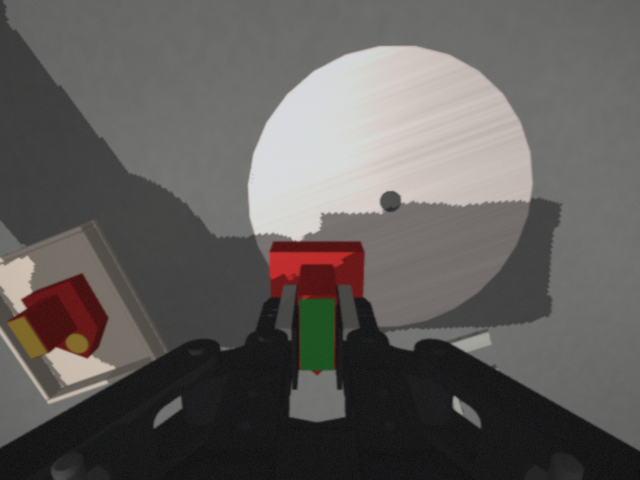

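Held. Move toward the jig, staying high.

```bash
python3 -m crank '[-0.02,-0.28,0.165,-0.13,-0.02,-0.28,0.165,-0.26,-0.02,-0.28,0.165,-0.4,-0.02,-0.28,0.165,-0.54,-0.02,-0.28,0.165,-0.54,-0.02,-0.28,0.165,-0.54,-0.02,-0.28,0.165,-0.54,-0.02,-0.28,0.165,-0.54,-0.02,-0.28,0.165,-0.54]'
python3 - <<'E'
from mk import *
plan(bot.observe(),[.520,-.242,.29],np.pi/2)
E
```

```text
clock: 13.25
ee_pos: [0.4989, -0.1225, 0.3199]
orientation: [0.707, 0.001, 0.707, -0.0]
wrist_force: [-0.1, 0.6, -0.2]
gripper_width: 0.149
clock 13.25 tcp [ 0.4989 -0.1225  0.3199] jaw 1.5694 tilt [-0.001  0.001 -1.   ] w 0.149 F [-0.07  0.63 -0.19]
q [ 0.95  0.72 -1.28  1.9   0.77  1.13  0.94]
shift [ 0.0297 -0.1194  0.0213] yaw [-1.4000e-03  3.1402e+00] n 2.498512890569591 [9.19714570e-03 2.09347539e+01]
```

```bash
python3 -m crank '[0.03,-0.04,0.021,0,0.03,-0.08,0.021,0,0.03,-0.119,0.021,0,0.03,-0.119,0.021,0,0.03,-0.119,0.021,0]'
python3 - <<'E'
from mk import *
p=bot.read_camera("wrist")
s=bot.observe(); plan(s,[.5147,-.2471,.230],np.pi/2)
im=p["image"][:,:,::-1].copy()
# overlay jig edges & held marker prediction
q=np.array([.5427,-.2291,-.0008])
for P in JG:
    h=cv2.convexHull(proj(p,place(P,q,0)).astype(np.float32)); cv2.polylines(im,[h.astype(int)],True,(0,255,255),1)
e=s["ee_pos"]
for P in MK:
    h=cv2.convexHull(proj(p,place(P,[e[0],e[1],0],e[2]-.2)).astype(np.float32)); cv2.polylines(im,[h.astype(int)],True,(255,255,0),1)
cv2.imwrite("pics/w10.png",im)
E
```

```text
clock: 13.75
ee_pos: [0.5205, -0.2401, 0.2902]
orientation: [0.707, 0.0, 0.707, 0.001]
wrist_force: [-0.4, 0.0, -0.8]
gripper_width: 0.145
clock 13.8 tcp [ 0.5206 -0.2391  0.2906] jaw 1.5735 tilt [ 0.     0.001 -1.   ] w 0.155 F [-0.58  0.23 -1.49]
q [ 1.07  0.83 -1.23  1.79  0.85  1.18  1.14]
shift [ 0.0606 -0.0081 -0.0059] yaw [ 2.7000e-03 -3.1389e+00] n 1.2290600652872308 [1.78027765e-02 2.09261482e+01]
```

View pics/w10.png

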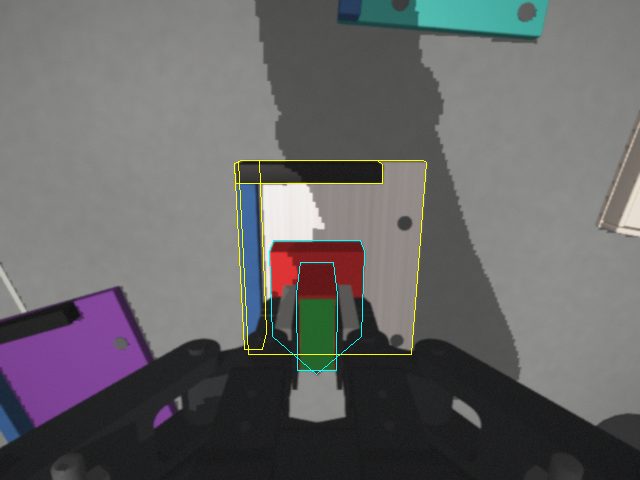

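The overlays agree (stop, fence, held marker's tail). Descend 10 mm clear of both faces.

```bash
python3 -m crank '[0.02,-0.008,-0.006,0,0.04,-0.008,-0.006,0,0.06,-0.008,-0.006,0,0.07,-0.008,-0.006,0,0.076,-0.008,-0.006,0,0.078,-0.008,-0.006,0,0.078,-0.008,-0.006,0]'
python3 - <<'E'
from mk import *
import time
p=bot.read_camera("wrist");cv2.imwrite("pics/w11.png",p["image"][:,:,::-1])
plan(bot.observe(),[.5047,-.2571,.210],np.pi/2)
E
```

```text
clock: 14.5
ee_pos: [0.5147, -0.2485, 0.2132]
orientation: [0.707, -0.0, 0.707, 0.0]
wrist_force: [0.6, 0.4, -1.0]
gripper_width: 0.146
clock 14.55 tcp [ 0.5147 -0.2487  0.2134] jaw 1.5714 tilt [ 0.001 -0.    -1.   ] w 0.147 F [-0.24  0.16 -0.83]
q [ 1.05  0.91 -1.15  1.86  0.97  1.06  1.06]
shift [ 0.0034 -0.0084 -0.01  ] yaw [ 6.000e-04 -3.141e+00] n 0.26873225630443764 [4.22961446e-03 2.09397214e+01]
```

View pics/w11.png

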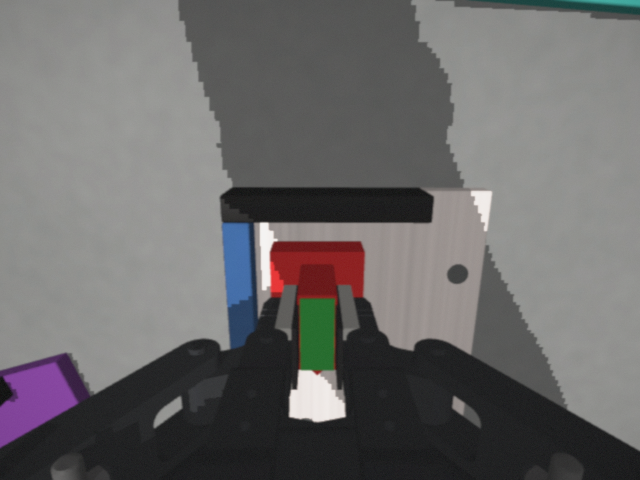

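The marker is inside the corner region, with gaps to the stop and fence. Touch down.

```bash
python3 -m crank '[0.002,0,0,0,0.002,0,0,0,0.002,0,0,0]'
python3 -m crank '[0.001,0,0,0,0.001,0,0,0,0.001,0,0,0]'; python3 -m crank '[0.0005,0,0,0,0.0005,0,0,0,0.0005,0,0,0]'
```

```text
clock: 14.85
ee_pos: [0.5144, -0.2491, 0.2109]
orientation: [0.707, -0.0, 0.707, -0.0]
wrist_force: [-0.7, 0.3, -0.1]
gripper_width: 0.146
clock: 15.15
ee_pos: [0.5144, -0.2491, 0.21]
orientation: [0.707, -0.0, 0.707, -0.0]
wrist_force: [-1.5, -0.1, 4.4]
gripper_width: 0.147
clock: 15.45
ee_pos: [0.5144, -0.249, 0.21]
orientation: [0.707, -0.0, 0.707, -0.0]
wrist_force: [-4.0, -0.6, 9.2]
gripper_width: 0.152
```

Contact at z as predicted. Slide toward the stop gently.

```bash
python3 -m crank '[-0.0003,0,-0.002,0,-0.0003,0,-0.004,0,-0.0003,0,-0.006,0,-0.0003,0,-0.008,0,-0.0003,0,-0.008,0]'
python3 -m crank '[0,0,-0.001,0,0,0,-0.001,0]';python3 -m crank '[0,0,-0.001,0,0,0,-0.001,0]'
```

```text
clock: 15.95
ee_pos: [0.5067, -0.249, 0.21]
orientation: [0.708, -0.0, 0.706, 0.0]
wrist_force: [3.0, -1.2, 6.3]
gripper_width: 0.151
clock: 16.15
ee_pos: [0.5058, -0.249, 0.21]
orientation: [0.708, -0.0, 0.706, 0.0]
wrist_force: [2.9, -0.3, 5.8]
gripper_width: 0.153
clock: 16.35
ee_pos: [0.5048, -0.249, 0.21]
orientation: [0.708, -0.0, 0.706, 0.0]
wrist_force: [3.2, -0.6, 7.2]
gripper_width: 0.151
```

Only friction so far (~3 N); keep going in 1 mm steps.

```bash
python3 -m crank '[0,0,-0.001,0,0,0,-0.001,0]';python3 -m crank '[0,0,-0.0005,0,0,0,-0.0005,0]'; python3 -m crank '[0,0,-0.0005,0,0,0,-0.0005,0]'
```

```text
clock: 16.55
ee_pos: [0.5038, -0.249, 0.21]
orientation: [0.708, -0.0, 0.706, 0.0]
wrist_force: [3.3, -0.2, 5.4]
gripper_width: 0.149
clock: 16.75
ee_pos: [0.5035, -0.249, 0.21]
orientation: [0.708, -0.0, 0.706, 0.0]
wrist_force: [4.4, 0.0, 6.2]
gripper_width: 0.148
clock: 16.95
ee_pos: [0.5033, -0.2491, 0.21]
orientation: [0.708, 0.0, 0.706, 0.0]
wrist_force: [5.1, -0.8, 4.5]
gripper_width: 0.144
```

Stop contact begins at x≈0.5035. Now toward the fence.

```bash
python3 -m crank '[0,-0.0015,0,0,0,-0.003,0,0,0,-0.0045,0,0,0,-0.006,0,0,0,-0.006,0,0]';python3 -m crank '[0,-0.001,0,0,0,-0.001,0,0]'; python3 -m crank '[0,-0.001,0,0,0,-0.001,0,0]'; python3 -m crank '[0,-0.0005,0,0,0,-0.0005,0,0]'
```

```text
clock: 17.45
ee_pos: [0.5033, -0.2535, 0.2101]
orientation: [0.708, 0.001, 0.706, 0.002]
wrist_force: [5.5, 4.9, 4.8]
gripper_width: 0.149
clock: 17.65
ee_pos: [0.5033, -0.2544, 0.2101]
orientation: [0.708, 0.001, 0.706, 0.002]
wrist_force: [4.5, 5.3, 5.8]
gripper_width: 0.149
clock: 17.85
ee_pos: [0.5033, -0.2553, 0.2101]
orientation: [0.708, 0.001, 0.706, 0.002]
wrist_force: [4.3, 5.1, 5.7]
gripper_width: 0.156
clock: 18.05
ee_pos: [0.5033, -0.2558, 0.2101]
orientation: [0.708, 0.001, 0.706, 0.002]
wrist_force: [4.7, 6.1, 5.0]
gripper_width: 0.149
```

```bash
python3 -m crank '[0,-0.001,0,0,0,-0.001,0,0]'; python3 -m crank '[0,-0.001,0,0,0,-0.001,0,0]'; python3 -m crank '[0,-0.001,0,0,0,-0.001,0,0]'
```

```text
clock: 18.25
ee_pos: [0.5033, -0.2568, 0.2101]
orientation: [0.708, 0.001, 0.706, 0.002]
wrist_force: [4.7, 5.6, 4.2]
gripper_width: 0.146
clock: 18.45
ee_pos: [0.5033, -0.2578, 0.2101]
orientation: [0.708, 0.001, 0.706, 0.002]
wrist_force: [5.0, 5.9, 4.9]
gripper_width: 0.151
clock: 18.65
ee_pos: [0.5033, -0.2584, 0.2101]
orientation: [0.708, 0.001, 0.706, 0.002]
wrist_force: [5.4, 6.6, 4.6]
gripper_width: 0.149
```

```bash
python3 -m crank '[0,-0.001,0,0,0,-0.001,0,0]'; python3 -m crank '[0,-0.001,-0.0005,0,0,-0.001,-0.0005,0]'; python3 -m crank '[0,0,-0.0005,0,0,0,-0.0005,0]'
python3 - <<'E'
from mk import *
p=bot.read_camera("wrist");cv2.imwrite("pics/w12.png",p["image"][:,:,::-1])
plan(bot.observe(),[.5047,-.2571,.210],np.pi/2)
E
```

```text
clock: 18.85
ee_pos: [0.5033, -0.2587, 0.2101]
orientation: [0.708, 0.001, 0.706, 0.003]
wrist_force: [4.7, 8.0, 5.7]
gripper_width: 0.151
clock: 19.05
ee_pos: [0.5031, -0.259, 0.2102]
orientation: [0.709, 0.001, 0.706, 0.004]
wrist_force: [5.4, 11.0, 3.3]
gripper_width: 0.154
clock: 19.25
ee_pos: [0.5029, -0.259, 0.2102]
orientation: [0.709, 0.001, 0.705, 0.004]
wrist_force: [6.6, 11.7, 3.0]
gripper_width: 0.154
clock 19.3 tcp [ 0.5029 -0.259   0.2102] jaw 1.5745 tilt [ 0.005  0.007 -1.   ] w 0.153 F [ 6.45 10.91  2.35]
q [ 1.08  0.91 -1.15  1.88  0.98  1.05  1.08]
shift [0.0002 0.0019 0.0018] yaw [ 0.0037 -3.1379] n 0.052592031501587956 [ 0.02439272 20.9195583 ]
```

View pics/w12.png

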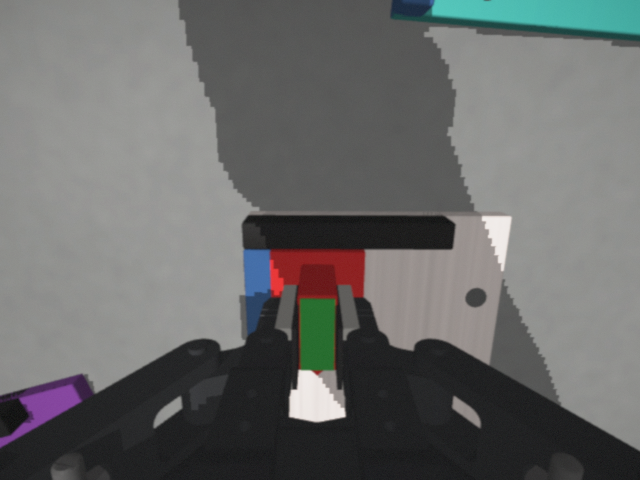

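In the image the tail meets the stop (row 249) and the side meets the fence (col 270), with forces rising on both. Add a little more x press and a touch of down.

```bash
python3 -m crank '[0.0003,0,-0.001,0,0.0003,0,-0.001,0,0.0003,0,-0.001,0]'; python3 -m crank '[0.0003,-0.0003,-0.001,0,0.0003,-0.0003,-0.001,0,0.0003,-0.0003,-0.001,0]'
```

```text
clock: 19.6
ee_pos: [0.5025, -0.259, 0.2102]
orientation: [0.71, 0.001, 0.705, 0.004]
wrist_force: [9.4, 11.3, 2.9]
gripper_width: 0.152
clock: 19.9
ee_pos: [0.5021, -0.2591, 0.2102]
orientation: [0.71, 0.001, 0.704, 0.004]
wrist_force: [10.6, 10.7, 3.3]
gripper_width: 0.147
```

```bash
python3 -m crank '[0.0003,0,0,0,0.0003,0,0,0,0.0003,0,0,0,0.0003,0,0,0,0.0003,0,0,0,0.0003,0,0,0,0.0003,0,0,0,0.0003,0,0,0,0.0003,0,0,0,0.0003,0,0,0]'
python3 - <<'E'
from mk import *
p=bot.read_camera("wrist");S=bot.read_camera("scene")
s=bot.observe(); plan(s,[.5047,-.2571,.210],np.pi/2)
im=p["image"][:,:,::-1].copy()
for P in MK:
    h=cv2.convexHull(proj(p,place(P,[.5047,-.2571,0],.010)).astype(np.float32)); cv2.polylines(im,[h.astype(int)],True,(255,255,0),1)
a=im[180:400,200:420]; b=S["image"][140:240,210:330,::-1]
cv2.imwrite("pics/w13.png",np.hstack([cv2.resize(a,(400,400)),cv2.resize(b,(400,400),interpolation=2)]))
print([(d["at"],d["score"]) for d in bot.pinpoint(S,"marker_yellow")],proj(S,[[.4607,.014,.004]]))
E
```

```text
clock: 20.9
ee_pos: [0.5022, -0.2591, 0.2102]
orientation: [0.71, 0.001, 0.704, 0.004]
wrist_force: [10.3, 11.2, 5.9]
gripper_width: 0.144
clock 21.0 tcp [ 0.5021 -0.2591  0.2102] jaw 1.5747 tilt [ 0.009  0.007 -1.   ] w 0.152 F [10.17 10.36  5.47]
q [ 1.08  0.91 -1.15  1.88  0.98  1.04  1.08]
shift [0.0002 0.002  0.0026] yaw [ 0.0039 -3.1377] n 0.06470653111961322 [ 0.02576356 20.91818746]
[([375.5, 248.2], 0.68)] [[373.59848647 249.5353576 ]]
```

View pics/w13.png

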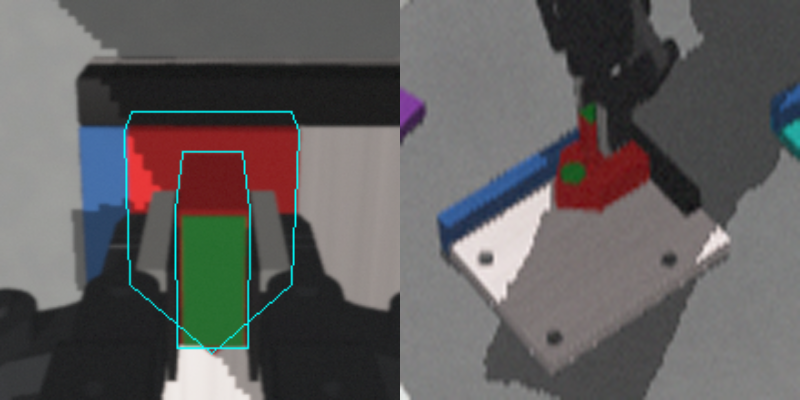

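Forces are steady through 1 s (about 10 N in x, 11 N in y and 5 N on the plate), and the marker sits flat in the corner in both views. Hand in.

```bash
python3 -c "
from rig import bot
print(bot.close_job())"
```

```text
the job is handed in; nothing more can be done
None
```

The job is handed in at about 21 s of the 59 s allowed. No verdict came back, so the checks below are mine.

- **Yellow-tagged marker:** it is in the white reject tray and let go. It looked flat and centred just after release. Its position still matched to about 2 pixels in the last scene picture.
- **Green-tagged marker:** it is on the aluminium corner jig with its arrow away from the black stop. It is still gripped, commanded at 60 N, and pressed into the corner.
- **Last force readings:** about 10 N toward the stop, 10–11 N toward the fence and 5 N down. They held steady over the last second. The separate stop and fence forces can't be read directly, and friction on the plate takes a few newtons of each. Wrist readings while sliding into the corner never went above about 12 N on any axis.
- **Pose check:** the wrist and scene views show the tail on the stop and the side on the fence. The gripper was square within about 0.004 rad and tilted about 0.01 rad.
- **Disagreements:**
  - The scene and top cameras differed by up to 5 mm in y, so I relied on the wrist-camera fits.
  - At the end the gripper stood about 2 mm past the computed home position in x and y. I put that down to an off-centre grip and bending under load.
- **Not re-measured:** I did not measure the lead pig, the caliper or the disc again at the end. The arm passed well clear of all three.

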